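# Unscrew the bonnet cap of a stocked valve and put it in the tray

### The arm

A 6-joint arm with a two-finger parallel gripper is mounted at the origin on the work surface. World frame = base frame: x ahead of the robot, y to its left, z up, the work surface at z = 0. Lengths are in m, angles in degrees, forces in N, time in s.
With the tool pointing down it reaches from about 0.35 to 0.875 m from the base axis. Payload 4.2 kg.
Tool frame: the origin (TCP) lies at the very end of the fingers, on their centre line; the grasp point (between the pads) lies 19 mm behind it (r.grip_point_offset is the distance from the TCP to the grasp point, in m); z points along the fingers, y is the line along which they close (so a half turn about z gives the same grasp; the last joint's range is limited). The gripper opens to 87 mm and grips with 3 to 60 N. Pads are 19 mm wide; open, the fingers measure 117 mm over their backs; the gripper's body (75 mm by 190 mm) begins 51 mm behind the grasp point.
Start: joints at [-60.183, 22.042, 0.453, 0, -68.411, -14.817], TCP at [0.162, -0.604, 0.223] pointing down, gripper open.
Joint ranges: [-179.83, 179.83], [-69.29, 118.12], [-61.27, 80.66], [-181.25, 117.63], [-171.15, -9.14], [-177.46, 177.46]. Speed limits (degrees/s): [159.86, 159.86, 180, 180, 180, 180].

### API

Orientations are given as a 3x3 rotation matrix whose columns are the frame's x, y, z axes.
In Python, from station import r, cams gives the robot as it stands. The module is installed in compiled form; this text tells all that it offers.
- The arm moves only by the shell command python3 -m handwheel 'ROWS'. ROWS is JSON, a list that holds one entry, the list of rows, each a list of 7 numbers: the turn, a rotation vector about the tool's x, y, z in units of 6 degrees (1.0 is 6 degrees), then the shift along the tool's x, y, z in m, then the finger opening in m, from 0 to 0.087. In form: [[[ax, ay, az, x, y, z, jaw], ...]]. A call has 1 to 12 rows; each row shifts and turns the commanded pose from where the row before left it, along the tool's axes as they then stand; what a row does not reach is not made up. A row lasts 1/10 s, in which the tool goes at most 50 mm and 8.59 degrees, less where a joint would pass 70% of its speed; a pose out of reach is approached as far as the arm can. A call with a gripper value outside its range is refused whole. The fingers move at their own pace and stop on an object; the grip force is fixed at half the most. Time passes only in rows, so rows that do not move let the fingers close. It gives the time, the measured TCP pose, the force, the opening and the grip force at its end, in the units of the state.
- r.sense(): the state, without advancing time (a new reading comes with each control period).
- cams.capture(name): name is "scene" or "top" or "wrist"; returns the picture (400x640x3 uint8, red, green, blue); there is no depth.
- cams.get_calibration(name): a dict with "camera_matrix" (3x3 intrinsics, pixels), "rvec" (rotation vector, rad) and "tvec" (3), from world to camera coordinates, as OpenCV has them; the wrist camera has in their place "T_tool_cam" (4x4, takes a point from camera to tool coordinates, whose origin is the TCP and whose axes are the flange's). Camera axes: x right, y down, z forward; pixel columns grow to the right and rows downward; lengths in m; the calibration is good to about 2 mm. A picture is of the moment at which its call begins: read the wrist's pose just before it. get_calibration takes no time and is no camera call.
- r.finish_job(): hands the job in; it is judged then, once.
The state is a dict: "time_s": time; "joints": joint angles; "joint_velocities": joint speeds; "effort": joint torques, N m; "tcp_pos": TCP position; "ee_rot": TCP orientation; "wrist_force": force on the tool from outside, world axes, zero at the start; "moment": the same for the moment, N m; "gripper_width": opening from 0.0 (shut) to 1.0 (fully open); "gripper_force": force on a finger pad.
Only numpy, scipy, OpenCV 4.12 (cv2) and the standard library are available. Lean on these libraries where they do the work, as an engineer would, in place of code of your own. Each camera call takes 0.05 s, during which the arm holds its last target. There are 200 camera calls.

### The job

Open the taller of the two grey valves for inspection: unscrew its ribbed cap by hand, turn by turn, until you feel the thread let go, and lift it straight off without wrenching it. Then set the cap down gently, open side down, in the empty compartment of the blue tray, letting go only once it stands there. Leave the shorter valve and the other things on the desk alone.

Things in the scene. Friction and masses are not known exactly. Their poses are not given: they have to be found in the camera images.
- cap_boss (a point): Centre of the round grip boss on top of the taller valve's loose cap, on its axis (z up). Boss 44 mm across, 32 mm high (16 mm above and below this point); it may be gripped at any yaw. Under it the cap's skirt: 64 mm across, 36 mm high, open below. Grey ribbed plastic, 0.11 to 0.22 kg. At the start the cap is screwed home on the neck.
- cap_center (a point): Centre of the same cap, half-way up its 68 mm height (34 mm above its lower rim), on its axis. Right-hand thread: counter-clockwise seen from above loosens it. It rises 14 mm per turn, so the hand that turns it must rise with it; it has a little play and stays where it is left when let go part-way.
- cap: The same cap; origin at the centre of its lower rim, z up along its axis; its x axis starts within 0.2 rad of the valve's. The thread lets go after about one and a third turns (some 19 mm of rise); until then a pull meets firm resistance, after that only the cap's weight.
- valve: The taller grey globe-valve casting, fixed to the desk; origin on the desk under its neck, z up. 150 mm long along its y between two flanges 94 mm across (top of the flanges 97 mm up), with an upright neck at its middle whose top is 155 mm above the desk; with its cap home the cap's top is at 192 mm.
- valve_short: The shorter valve, same make, fixed; origin on the desk under its neck. 150 mm long along its y, flanges 94 mm across; the top of its own smaller cap is 140 mm above the desk. Not to be touched. The valves may stand either way round.
- tray: Blue plastic tray, fixed, 270 mm (its x) by 180 mm (its y), 45 mm high, walls and floor 5 mm; origin under its centre. A divider across the middle parts it into a compartment at its -x end (towards the robot), which is empty, and one at +x that holds a brass tee and a steel collar.
- tray_empty (a point): Centre of the floor of the tray's empty compartment (on the floor's upper face, 5 mm above the desk); the compartment is 127 mm by 170 mm inside.
- tee: Brass pipe tee, 80 mm, in the tray's other compartment: leave it.
- collar: Steel collar 48 mm across, 30 mm high, in the tray's other compartment: leave it.
- carton: Cardboard carton 110 x 150 x 70 mm on the desk beyond the valves: leave it.
- wrench: Wrench, 200 mm, lying on the desk to the left of the valves: leave it.
- pencup: Dark steel pen cup, 72 mm across, 95 mm high: leave it.
- tin: Aluminium tin, 72 mm across, 80 mm high: leave it.
- elbow: Steel pipe elbow, about 60 mm, lying on the desk: leave it.
Mind the look-alikes: they are no part of the job. What is shaped like the cap but red is not meant.

How it is judged (in metres and radians):
On the way, in this order (a step that is already met when the one before it is completed fails the run):
1. the cap has been turned most of a quarter turn on the neck (more than 69 degrees from the valve's x axis), having risen less than 10 mm (angle between the x axis of cap and the x axis of valve, either way round above 1.2 rad and z of cap_center in the frame of valve below 0.168 m), for 0.05 s.
2. the cap has been turned on to about half a turn (within 23 degrees), still on the thread (angle between the x axis of cap and the x axis of valve, either way round below 0.4 rad and z of cap_center in the frame of valve below 0.172 m), for 0.05 s.
3. the cap is off: lifted at least 40 mm above its home, over the neck (within 30 mm of its axis) (z of cap_center in the frame of valve above 0.198 m and horizontal distance between cap_center and valve below 0.03 m), for 0.05 s.
4. the cap is lowered into the tray's empty compartment, its rim within 8 mm of the floor, while still held by the fingers (z of cap_center in the frame of tray_empty below 0.042 m and horizontal distance between cap_center and tray_empty below 0.09 m and contact force between cap and the fingers above 1 N), for 0.05 s.
At the end, for the whole second after the job is handed in: The cap stands on the floor of the tray's empty compartment, open side down (upright within 6 degrees, rim flat on the floor within 3 mm), wholly inside its walls, at rest and released (z of cap_center in the frame of tray_empty between 0.03 and 0.037 m and angle between cap_center's own z axis and vertical below 0.1 rad and x of cap_center in the frame of tray_empty between -0.045 and 0.045 m and y of cap_center in the frame of tray_empty between -0.065 and 0.065 m and linear speed of cap below 0.02 m/s and contact force between cap and the fingers below 0.1 N); the robot touches nothing.
It fails at once if the cap is wrenched: it presses or pulls on the taller valve with more than 60 N (contact force between cap and valve above 60 N).
It fails at once if the robot or the cap pushes on the shorter valve (more than 3 N) (contact force between valve_short and the arm above 3 N or contact force between valve_short and the fingers above 3 N or contact force between valve_short and cap above 3 N).
It fails at once if another thing on the desk is moved more than 30 mm (distance of any of tee, collar, carton, wrench, pencup, tin, elbow from where it was at the start of the episode above 0.03 m).
It also fails if it takes over 72 s, if anything falls off the work surface, if the arm or the gripper's body presses on something with over 40 N, if the wrist force passes 120 N, or if a joint passes its speed limit or range.

## Working session

There is one attempt and no reset: what is moved stays moved. The work goes in short steps, Python scripts to look and compute and a shell command to move; the robot and the scene stay as the last step left them, time stands still between calls to the robot, and variables do not carry over. Pictures are saved under pics/ and viewed, at most 10 in all, crops included, and the job is handed in when it is done.

```bash
mkdir -p pics; python3 - <<'E'
from station import r,cams
import cv2
for n in("scene","top"):
    cv2.imwrite(f"pics/{n}0.png",cams.capture(n)[:,:,::-1])
s=r.sense();print(s);print(cams.get_calibration("top"),cams.get_calibration("wrist"))
E
```

```text
{'time_s': 0.1, 'joints': array([-6.01818390e+01,  2.20871901e+01,  3.88049651e-01, -2.23533422e-02,
       -6.84105981e+01, -1.48161040e+01]), 'joint_velocities': array([-0.00565765, -0.1260822 ,  0.20487646,  0.07744453,  0.04427295,
        0.04286598]), 'effort': array([-5.81401055e-04, -3.91688776e+01,  1.87934017e+01,  4.23194379e+00,
        1.34168129e-02, -6.90813295e-05]), 'tcp_pos': array([ 0.16164816, -0.60319084,  0.22157088]), 'ee_rot': array([[-9.65953728e-01, -2.58714105e-01, -6.37626210e-04],
       [-2.58714854e-01,  9.65951982e-01,  1.84209230e-03],
       [ 1.39341041e-04,  1.94433929e-03, -9.99998100e-01]]), 'wrist_force': array([ 1.45533527,  0.84776358, -0.27662096]), 'moment': array([ 0.04547896, -0.0144634 , -0.03191866]), 'gripper_force': 0.0, 'gripper_width': 0.9965957557247042}
{'camera_matrix': array([[367.13826184,   0.        , 320.65935074],
       [  0.        , 367.13826184, 200.69894621],
       [  0.        ,   0.        ,   1.        ]]), 'rvec': array([ 2.16124571, -2.14907054,  0.11226065]), 'tvec': array([-0.01728343,  0.58677686,  1.22745337])} {'camera_matrix': array([[319.13829705,   0.        , 315.17216546],
       [  0.        , 319.13829705, 198.15301912],
       [  0.        ,   0.        ,   1.        ]]), 'T_tool_cam': array([[ 3.99100168e-04, -9.59463524e-01, -2.81832552e-01,
         7.74316739e-02],
       [ 9.99999883e-01,  4.60211817e-04, -1.50643813e-04,
        -8.25044613e-04],
       [ 2.74239915e-04, -2.81832459e-01,  9.59463595e-01,
        -1.62435168e-01],
       [ 0.00000000e+00,  0.00000000e+00,  0.00000000e+00,
         1.00000000e+00]])}
```

View pics/scene0.png

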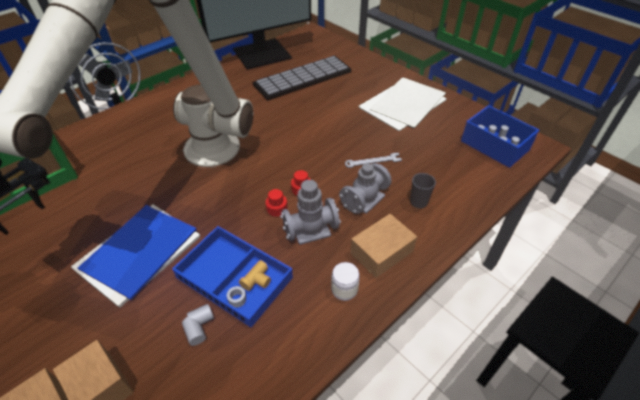

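View pics/top0.png

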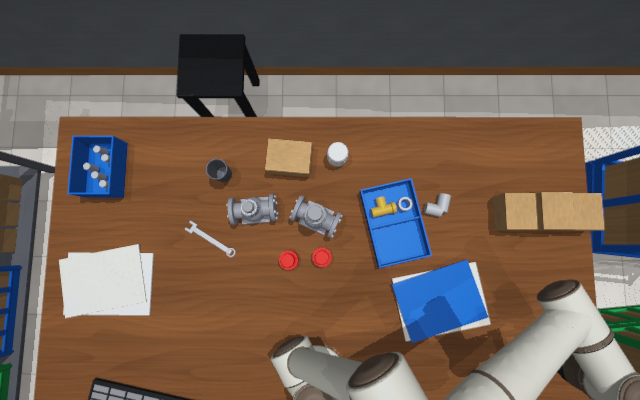

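The scene picture shows the taller valve at about (310,210), next to the tray. In the top view it is at (317,215), with the shorter one at (252,208), the tray at (395,223) and its empty compartment at (400,243). I'll enlarge the top view.

```bash
python3 - <<'E'
import cv2
a=cv2.imread("pics/top0.png")[170:280,280:440]
cv2.imwrite("pics/topc.png",cv2.resize(a,None,fx=5,fy=5,interpolation=cv2.INTER_CUBIC))
a=cv2.imread("pics/scene0.png")[160:260,260:400]
cv2.imwrite("pics/scenec.png",cv2.resize(a,None,fx=5,fy=5,interpolation=cv2.INTER_CUBIC))
E
```

```text
(no output)
```

View pics/topc.png

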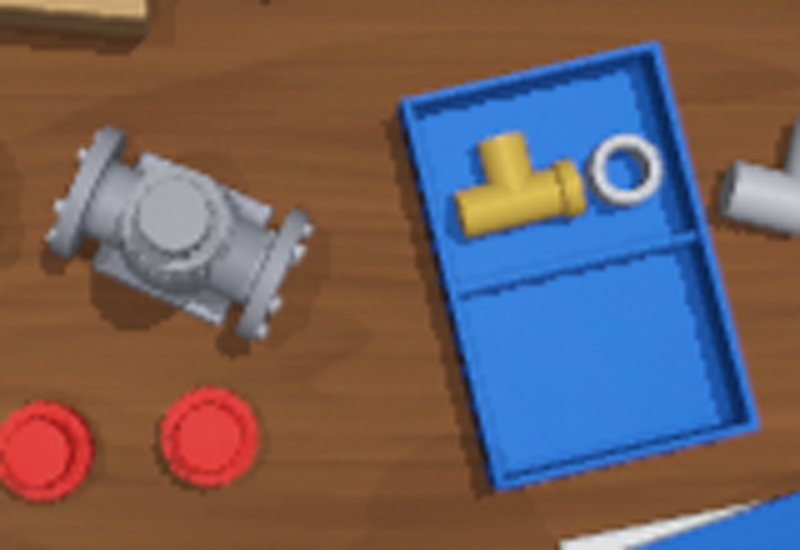

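View pics/scenec.png

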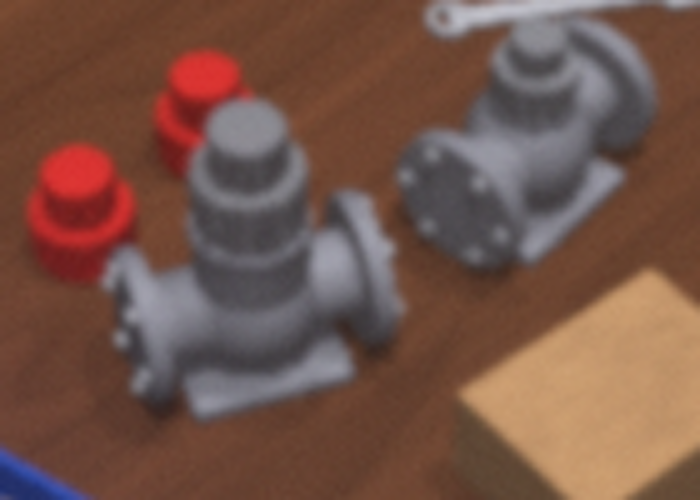

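In the crop the boss top is at (172,216), which is pixel (314.4,213.2). The tray rim corners are at (403,102), (658,45), (757,428) and (493,490), and the flanges run from about (85,190) to (275,275). In the scene crop the boss top is at (247,127).

```bash
cat > h.py <<'E'
import numpy as np,cv2
from station import r,cams
def ray(n,uv):
    c=cams.get_calibration(n);R=cv2.Rodrigues(c["rvec"])[0];t=c["tvec"]
    return -R.T@t, R.T@np.linalg.inv(c["camera_matrix"])@np.r_[uv,1]
def at(n,uv,z):
    o,d=ray(n,uv);return o+d*(z-o[2])/d[2]
def delta(p):
    s=r.sense();R=s["ee_rot"]
    print("t",s["time_s"],"tcp",s["tcp_pos"].round(4),"xyaw",np.degrees(np.arctan2(R[1,0],R[0,0])).round(1),"tilt",R[:,2].round(4),"j",s["joints"].round(1),"F",s["wrist_force"].round(1),"gf",s["gripper_force"])
    print("tool delta",(R.T@(np.array(p)-s["tcp_pos"])).round(4))
E
python3 - <<'E'
from h import *
t=lambda x,y:np.array([280+x/5,170+y/5])-.4
b=at("top",t(172,216),.192);s=at("scene",np.array([260+247/5,160+127/5])-.4,.192);print("boss",b,s)
C=np.array([at("top",t(*q),.045) for q in [(403,102),(658,45),(757,428),(493,490)]]);print(C,C.mean(0))
x=(C[0]+C[1]-C[2]-C[3])[:2];print(np.linalg.norm(x)/2,np.degrees(np.arctan2(x[1],x[0])))
e=C.mean(0)[:2]-x/np.linalg.norm(x)*.066;print("empty",e)
f=[at("top",t(*q),.08) for q in [(85,190),(275,275)]];print(f)
delta([*b[:2],.26])
E
```

```text
boss [0.53178528 0.00365023 0.192     ] [0.53219249 0.00260057 0.192     ]
[[ 0.62304154 -0.14887877  0.045     ]
 [ 0.66323281 -0.32334797  0.045     ]
 [ 0.40433546 -0.38342709  0.045     ]
 [ 0.36228972 -0.20711753  0.045     ]] [ 0.51322488 -0.26569284  0.045     ]
0.2664743780280899 12.826888247892501
empty [ 0.44887189 -0.28034524]
[array([0.55812801, 0.06483654, 0.08      ]), array([ 0.50268188, -0.06086456,  0.08      ])]
t 0.1 tcp [ 0.1616 -0.6032  0.2216] xyaw -165.0 tilt [-6.0e-04  1.8e-03 -1.0e+00] j [-60.2  22.1   0.4  -0.  -68.4 -14.8] F [ 1.5  0.8 -0.3] gf 0.0
tool delta [-0.5145  0.4905 -0.0375]
```

```bash
python3 -m handwheel '[[[0,0,0,0,0,-0.02,0.087],[0,0,0,0,0,-0.02,0.087],[0,0,0,-0.03,0.029,0,0.087],[0,0,0,-0.03,0.029,0,0.087],[0,0,0,-0.03,0.029,0,0.087],[0,0,0,-0.03,0.029,0,0.087],[0,0,0,-0.03,0.029,0,0.087],[0,0,0,-0.03,0.029,0,0.087],[0,0,0,-0.03,0.029,0,0.087],[0,0,0,-0.03,0.029,0,0.087],[0,0,0,-0.03,0.029,0,0.087],[0,0,0,-0.03,0.029,0,0.087]]]'
python3 -m handwheel '[[[0,0,0,-0.03,0.029,0,0.087],[0,0,0,-0.03,0.029,0,0.087],[0,0,0,-0.03,0.029,0,0.087],[0,0,0,-0.03,0.029,0,0.087],[0,0,0,-0.03,0.029,0,0.087],[0,0,0,-0.03,0.029,0,0.087],[0,0,0,-0.02,0.018,0,0.087],[0,0,0,0,0,0,0.087]]]'
python3 -m handwheel '[[[0,0,1.3,0,0,0,0.087],[0,0,1.3,0,0,0,0.087],[0,0,1.3,0,0,0,0.087],[0,0,1.3,0,0,0,0.087],[0,0,1.3,0,0,0,0.087],[0,0,1.3,0,0,0,0.087],[0,0,1.3,0,0,0,0.087],[0,0,1.3,0,0,0,0.087],[0,0,1.3,0,0,0,0.087],[0,0,1.3,0,0,0,0.087],[0,0,1.3,0,0,0,0.087],[0,0,0,0,0,0,0.087]]]'
python3 - <<'E'
from h import *
delta([.532,.003,.26])
s=r.sense();a=cams.capture("wrist");cv2.imwrite("pics/w1.png",a[:,:,::-1])
T=np.eye(4);T[:3,:3]=s["ee_rot"];T[:3,3]=s["tcp_pos"]
c=cams.get_calibration("wrist");M=T@c["T_tool_cam"];p=np.linalg.inv(M)@[.532,.003,.192,1];q=c["camera_matrix"]@p[:3];print(q/q[2])
E
```

```text
time_s: 1.3
tcp_pos: [0.3768, -0.2442, 0.2624]
ee_rot: [[-0.966, -0.259, -0.0], [-0.259, 0.966, 0.0], [0.0, 0.0, -1.0]]
wrist_force: [0.1, -1.1, -0.2]
gripper_width: 1.001
gripper_force: 0.0
time_s: 2.1
tcp_pos: [0.5212, -0.0062, 0.2615]
ee_rot: [[-0.965, -0.262, -0.001], [-0.262, 0.965, -0.0], [0.001, 0.0, -1.0]]
wrist_force: [-0.3, -0.5, -0.1]
gripper_width: 0.999
gripper_force: 0.0
time_s: 3.3
tcp_pos: [0.5197, -0.0106, 0.2623]
ee_rot: [[-0.33, 0.944, -0.001], [0.944, 0.33, 0.001], [0.002, -0.001, -1.0]]
wrist_force: [-0.6, -0.7, -0.4]
gripper_width: 1.001
gripper_force: 0.0
t 3.3 tcp [ 0.5197 -0.0106  0.2623] xyaw 109.3 tilt [-0.0014  0.0015 -1.    ] j [ 1.670e+01  1.020e+01 -1.030e+01 -1.000e-01 -6.960e+01 -1.773e+02] F [-0.6 -0.7 -0.4] gf 0.0
tool delta [0.0088 0.0161 0.0023]
[336.47167706 197.56300874   1.        ]
```

View pics/w1.png

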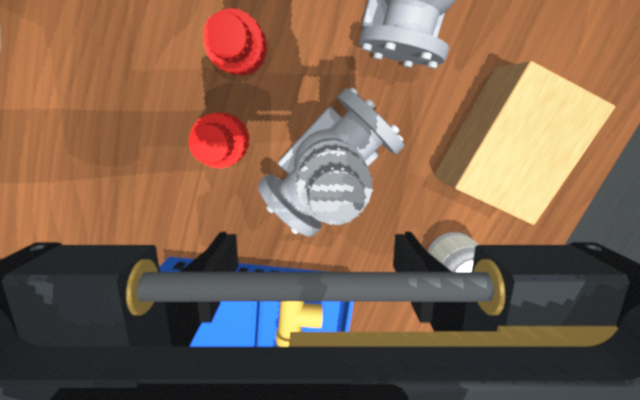

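The wrist view shows the boss top at about (340,194), against a prediction of (336,198), so the position is good to about 3 mm. Joint 6 is at its limit, so I'll back off 18°, shift over the axis and check again.

```bash
python3 -m handwheel '[[[0,0,0,0.0045,0.008,0.001,0.087],[0,0,0,0.0045,0.008,0.001,0.087],[0,0,-1,0,0,0,0.087],[0,0,-1,0,0,0,0.087],[0,0,-1,0,0,0,0.087],[0,0,0,0,0,0,0.087],[0,0,0,0,0,0,0.087]]]'
python3 - <<'E'
from h import *
delta([.532,.003,.26])
s=r.sense();a=cams.capture("wrist")
T=np.eye(4);T[:3,:3]=s["ee_rot"];T[:3,3]=s["tcp_pos"]
c=cams.get_calibration("wrist");M=T@c["T_tool_cam"];p=np.linalg.inv(M)@[.532,.003,.192,1];q=c["camera_matrix"]@p[:3];print(q/q[2])
# outline of predicted boss circle
th=np.linspace(0,6.28,60);a=cv2.resize(a,None,fx=4,fy=4,interpolation=cv2.INTER_CUBIC)[:,:,::-1].copy()
for t in th:
    p=np.linalg.inv(M)@[.532+.022*np.cos(t),.003+.022*np.sin(t),.192,1];q=c["camera_matrix"]@p[:3];cv2.circle(a,tuple(int(v*4) for v in q[:2]/q[2]),1,(0,0,255),-1)
cv2.imwrite("pics/w2.png",a[480:1040,960:1680])
E
```

```text
time_s: 4.05
tcp_pos: [0.5339, 0.0003, 0.2603]
ee_rot: [[-0.609, 0.793, -0.002], [0.793, 0.609, 0.007], [0.007, 0.002, -1.0]]
wrist_force: [-0.8, 0.2, -0.5]
gripper_width: 1.003
gripper_force: 0.0
t 4.05 tcp [5.339e-01 3.000e-04 2.603e-01] xyaw 127.5 tilt [-0.0024  0.0068 -1.    ] j [  17.2   11.7   -8.5   -0.4  -69.8 -159.5] F [-0.8  0.2 -0.5] gf 0.0
tool delta [0.0033 0.0001 0.0003]
[315.45594121 205.72056763   1.        ]
```

View pics/w2.png

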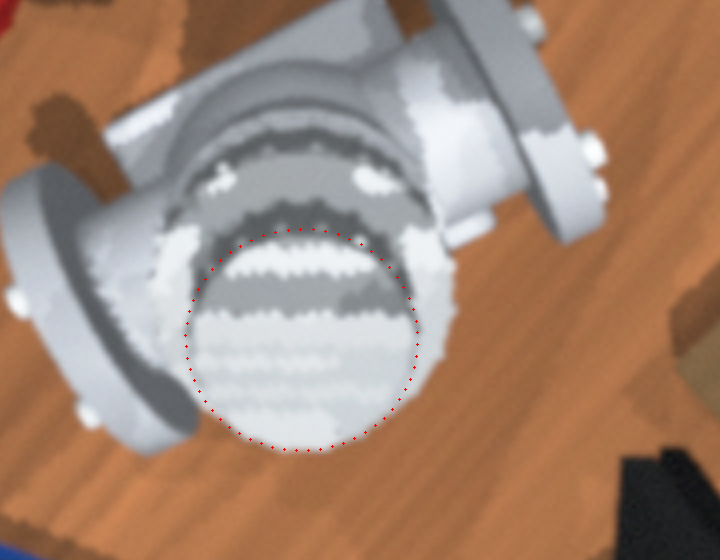

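The predicted circle (red) fits the boss top very well, so the axis is at (0.532, 0.003). Now I descend.

```bash
python3 -m handwheel '[[[0,0,0,0.0033,0,0,0.087],[0,0,0,0,0,0.02,0.087],[0,0,0,0,0,0.02,0.087],[0,0,0,0,0,0.02,0.087],[0,0,0,0,0,0.02,0.087],[0,0,0,0,0,0.0135,0.087],[0,0,0,0,0,0,0.087],[0,0,0,0,0,0,0.087]]]'
python3 -c "
from h import *
delta([.532,.003,.166])"
```

```text
time_s: 4.9
tcp_pos: [0.5317, 0.0034, 0.1675]
ee_rot: [[-0.611, 0.792, -0.002], [0.792, 0.611, 0.007], [0.006, 0.003, -1.0]]
wrist_force: [-0.3, 0.7, -0.4]
gripper_width: 1.0
gripper_force: 0.0
t 4.9 tcp [0.5317 0.0034 0.1675] xyaw 127.6 tilt [-0.0017  0.0065 -1.    ] j [  17.6   15.8  -17.1   -0.5  -57.1 -159.7] F [-0.3  0.7 -0.4] gf 0.0
tool delta [-0.0005 -0.      0.0015]
```

```bash
python3 -m handwheel '[[[0.03,-0.06,0,-0.0005,0,0.001,0.087],[0,0,0,0,0,0,0.03],[0,0,0,0,0,0,0.03],[0,0,0,0,0,0,0.03],[0,0,0,0,0,0,0.03],[0,0,0,0,0,0,0.03],[0,0,0,0,0,0,0.03],[0,0,0,0,0,0,0.03],[0,0,0,0,0,0,0.03]]]'
python3 -c "
from h import *
delta([.532,.003,.166]);print(r.sense()['gripper_width']*87, r.sense()['moment'])"
```

```text
time_s: 5.8
tcp_pos: [0.5318, 0.0029, 0.1661]
ee_rot: [[-0.611, 0.792, -0.001], [0.792, 0.611, -0.0], [0.0, -0.0, -1.0]]
wrist_force: [0.4, -0.7, -0.0]
gripper_width: 0.501
gripper_force: 30.0
t 5.8 tcp [0.5318 0.0029 0.1661] xyaw 127.6 tilt [-6.e-04 -1.e-04 -1.e+00] j [  17.8   15.9  -17.4   -0.   -56.8 -160.2] F [ 0.4 -0.7 -0. ] gf 29.999561738222837
tool delta [-0.0001  0.0002  0.0001]
43.599641754870966 [-0.11528833 -0.03542766  0.04621546]
```

Gripped, with almost no load. Turning: 60° first, 0.23 mm of rise per 6°.

```bash
python3 -m handwheel '[[[0,0,-0.5,0,0,-0.0001,0.03],[0,0,-0.5,0,0,-0.0001,0.03],[0,0,-1,0,0,-0.00023,0.03],[0,0,-1,0,0,-0.00023,0.03],[0,0,-1,0,0,-0.00023,0.03],[0,0,-1,0,0,-0.00023,0.03],[0,0,-1,0,0,-0.00023,0.03],[0,0,-1,0,0,-0.00023,0.03],[0,0,-1,0,0,-0.00023,0.03],[0,0,-1,0,0,-0.00023,0.03],[0,0,-1,0,0,-0.00023,0.03],[0,0,0,0,0,0,0.03]]]'
python3 -c "
from h import *
delta([.532,.003,.1681]);print(r.sense()['gripper_width']*87, r.sense()['moment'])"
```

```text
time_s: 7.0
tcp_pos: [0.5314, 0.0029, 0.168]
ee_rot: [[-0.991, -0.132, -0.002], [-0.132, 0.991, -0.0], [0.002, 0.0, -1.0]]
wrist_force: [-0.1, -0.5, -0.8]
gripper_width: 0.501
gripper_force: 30.0
t 7.0 tcp [0.5314 0.0029 0.168 ] xyaw -172.4 tilt [-1.6e-03 -1.0e-04 -1.0e+00] j [  17.8   15.8  -17.2   -0.   -57.1 -100.2] F [-0.1 -0.5 -0.8] gf 29.998313770629466
tool delta [-0.0006  0.     -0.0001]
43.62969883228831 [-0.04550547 -0.0351084  -0.03742793]
```

```bash
python3 -m handwheel '[[[0,0,-1,0,0,-0.00023,0.03],[0,0,-1,0,0,-0.00023,0.03],[0,0,-1,0,0,-0.00023,0.03],[0,0,-1,0,0,-0.00023,0.03],[0,0,-1,0,0,-0.00023,0.03],[0,0,-1,0,0,-0.00023,0.03],[0,0,-1,0,0,-0.00023,0.03],[0,0,-1,0,0,-0.00023,0.03],[0,0,-1,0,0,-0.00023,0.03],[0,0,-1,0,0,-0.00023,0.03],[0,0,-1,0,0,-0.00023,0.03],[0,0,-1,0,0,-0.00023,0.03]]]'
python3 -c "
from h import *
delta([.532,.003,.1712]);print(r.sense()['gripper_width']*87, r.sense()['moment'])"
python3 -m handwheel '[[[0,0,-1,0,0,-0.00023,0.03],[0,0,-1,0,0,-0.00023,0.03],[0,0,-1,0,0,-0.00023,0.03],[0,0,-1,0,0,-0.00023,0.03],[0,0,-1,0,0,-0.00023,0.03],[0,0,-1,0,0,-0.00023,0.03],[0,0,-1,0,0,-0.00023,0.03],[0,0,-1,0,0,-0.00023,0.03],[0,0,0,0,0,0,0.03],[0,0,0,0,0,0,0.03]]]'
python3 - <<'E'
from h import *
delta([.532,.003,.1731]);print(r.sense()['gripper_width']*87, r.sense()['moment'])
a=cams.capture("scene")[160:260,260:400]
b=cv2.imread("pics/scene0.png")[160:260,260:400]
cv2.imwrite("pics/s2.png",cv2.resize(np.hstack([a[:,20:90,::-1],b[:,20:90]]),None,fx=5,fy=5,interpolation=cv2.INTER_CUBIC))
E
```

```text
time_s: 8.2
tcp_pos: [0.5314, 0.0029, 0.1707]
ee_rot: [[-0.178, -0.984, -0.002], [-0.984, 0.178, -0.0], [0.0, 0.002, -1.0]]
wrist_force: [0.2, -0.6, -1.0]
gripper_width: 0.501
gripper_force: 30.0
t 8.2 tcp [0.5314 0.0029 0.1707] xyaw -100.3 tilt [-1.6e-03 -1.0e-04 -1.0e+00] j [ 17.8  15.6 -17.   -0.  -57.5 -28.1] F [ 0.2 -0.6 -1. ] gf 29.999002176336944
tool delta [-0.0002 -0.0006 -0.0005]
43.61174546542738 [0.02422872 0.08895266 0.05592742]
time_s: 9.2
tcp_pos: [0.5315, 0.0029, 0.1727]
ee_rot: [[0.608, -0.794, -0.001], [-0.794, -0.608, -0.0], [-0.001, 0.001, -1.0]]
wrist_force: [0.2, -0.5, -1.7]
gripper_width: 0.498
gripper_force: 30.0
t 9.2 tcp [0.5315 0.0029 0.1727] xyaw -52.6 tilt [-1.2e-03 -1.0e-04 -1.0e+00] j [ 17.8  15.5 -16.8  -0.  -57.7  19.6] F [ 0.2 -0.5 -1.7] gf 29.999711075797677
tool delta [ 0.0002 -0.0004 -0.0004]
43.34343257820611 [-0.02364945  0.11123212  0.03356747]
```

View pics/s2.png

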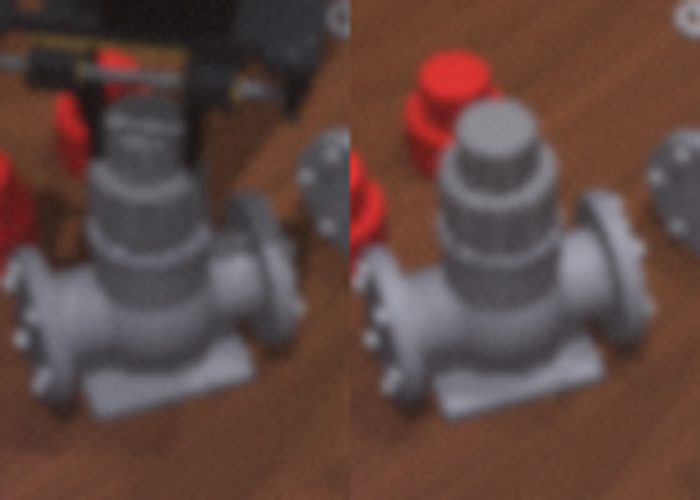

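```bash
python3 - <<'E'
from h import *
a=cams.capture("scene");cv2.imwrite("pics/s3.png",a[:,:,::-1])
a=cv2.cvtColor(a,cv2.COLOR_RGB2GRAY).astype(float);b=cv2.imread("pics/scene0.png",0).astype(float)
print("row old new (mean over cols 305-314)")
for y in range(176,226): print(y,b[y,305:315].mean().round(),a[y,305:315].mean().round(),end=" | ")
c=cams.get_calibration("scene")
for z in (.192,.16,.124,.1992,.1672,.1312):
    print(z,cv2.projectPoints(np.array([[.532+(.032 if z<.17 else .022),.003,z]]),c["rvec"],c["tvec"],c["camera_matrix"],None)[0].ravel())
E
```

```text
row old new (mean over cols 305-314)
176 79.0 75.0 | 177 77.0 66.0 | 178 80.0 62.0 | 179 92.0 63.0 | 180 113.0 62.0 | 181 128.0 62.0 | 182 136.0 63.0 | 183 138.0 70.0 | 184 139.0 83.0 | 185 140.0 88.0 | 186 140.0 83.0 | 187 139.0 81.0 | 188 137.0 84.0 | 189 129.0 82.0 | 190 114.0 75.0 | 191 93.0 71.0 | 192 77.0 71.0 | 193 71.0 72.0 | 194 71.0 73.0 | 195 71.0 76.0 | 196 73.0 86.0 | 197 80.0 99.0 | 198 97.0 105.0 | 199 116.0 99.0 | 200 120.0 88.0 | 201 108.0 75.0 | 202 88.0 70.0 | 203 77.0 70.0 | 204 73.0 71.0 | 205 72.0 71.0 | 206 70.0 71.0 | 207 71.0 71.0 | 208 72.0 70.0 | 209 75.0 74.0 | 210 84.0 85.0 | 211 97.0 97.0 | 212 99.0 98.0 | 213 89.0 88.0 | 214 77.0 77.0 | 215 76.0 75.0 | 216 78.0 77.0 | 217 79.0 78.0 | 218 79.0 79.0 | 219 79.0 78.0 | 220 82.0 81.0 | 221 88.0 87.0 | 222 99.0 98.0 | 223 108.0 106.0 | 224 109.0 107.0 | 225 105.0 103.0 | 0.192 [314.54774448 189.10693855]
0.16 [317.17913536 199.20726511]
0.124 [317.29075828 208.00124928]
0.1992 [314.51226721 187.22399586]
0.1672 [317.15620121 197.40044478]
0.1312 [317.26883103 206.27375584]
```

The skirt's top edge rose 2 px, against a prediction of 1.8 px for 7 mm, so the cap is turning with the hand and following the thread. I'll go on for 144°, up to j6 of about 164°.

```bash
python3 -m handwheel '[[[0,0,-1,0,0,-0.00024,0.03],[0,0,-1,0,0,-0.00024,0.03],[0,0,-1,0,0,-0.00024,0.03],[0,0,-1,0,0,-0.00024,0.03],[0,0,-1,0,0,-0.00024,0.03],[0,0,-1,0,0,-0.00024,0.03],[0,0,-1,0,0,-0.00024,0.03],[0,0,-1,0,0,-0.00024,0.03],[0,0,-1,0,0,-0.00024,0.03],[0,0,-1,0,0,-0.00024,0.03],[0,0,-1,0,0,-0.00024,0.03],[0,0,-1,0,0,-0.00024,0.03]]]'
python3 -m handwheel '[[[0,0,-1,0,0,-0.00024,0.03],[0,0,-1,0,0,-0.00024,0.03],[0,0,-1,0,0,-0.00024,0.03],[0,0,-1,0,0,-0.00024,0.03],[0,0,-1,0,0,-0.00024,0.03],[0,0,-1,0,0,-0.00024,0.03],[0,0,-1,0,0,-0.00024,0.03],[0,0,-1,0,0,-0.00024,0.03],[0,0,-1,0,0,-0.00024,0.03],[0,0,-1,0,0,-0.00024,0.03],[0,0,-1,0,0,-0.00024,0.03],[0,0,-1,0,0,-0.00024,0.03]]]'
python3 -m handwheel '[[[0,0,0,0,0,0,0.03],[0,0,0,0,0,0,0.03]]]'
python3 -c "
from h import *
delta([.532,.003,.1787]);print(r.sense()['gripper_width']*87, r.sense()['moment'])"
```

```text
time_s: 10.5
tcp_pos: [0.5317, 0.0029, 0.1758]
ee_rot: [[0.941, 0.338, -0.001], [0.338, -0.941, -0.0], [-0.001, -0.0, -1.0]]
wrist_force: [0.6, 0.5, -1.0]
gripper_width: 0.494
gripper_force: 30.0
time_s: 11.7
tcp_pos: [0.5317, 0.0029, 0.1786]
ee_rot: [[-0.031, 1.0, -0.001], [1.0, 0.031, -0.0], [-0.0, -0.001, -1.0]]
wrist_force: [-0.6, 0.3, -1.2]
gripper_width: 0.498
gripper_force: 30.0
time_s: 11.9
tcp_pos: [0.5317, 0.0029, 0.1787]
ee_rot: [[-0.025, 1.0, -0.001], [1.0, 0.025, -0.0], [-0.0, -0.001, -1.0]]
wrist_force: [0.3, -0.3, -1.1]
gripper_width: 0.5
gripper_force: 30.0
t 11.9 tcp [0.5317 0.0029 0.1787] xyaw 91.5 tilt [-8.e-04 -1.e-04 -1.e+00] j [ 17.8  15.2 -16.4  -0.  -58.5 163.7] F [ 0.3 -0.3 -1.1] gf 29.99965307302773
tool delta [ 0.0001  0.0003 -0.    ]
43.471287462146904 [-0.1302383   0.07375319 -0.03175459]
```

```bash
python3 -m handwheel '[[[0,0,0,0,0,0,0.087],[0,0,0,0,0,0,0.087],[0,0,0,0,0,0,0.087],[0,0,0,0,0,0,0.087],[0,0,0,0,0,0,0.087]]]'
python3 -m handwheel '[[[0,0,1.4,0,0,0,0.087],[0,0,1.4,0,0,0,0.087],[0,0,1.4,0,0,0,0.087],[0,0,1.4,0,0,0,0.087],[0,0,1.4,0,0,0,0.087],[0,0,1.4,0,0,0,0.087],[0,0,1.4,0,0,0,0.087],[0,0,1.4,0,0,0,0.087],[0,0,1.4,0,0,0,0.087],[0,0,1.4,0,0,0,0.087],[0,0,1.4,0,0,0,0.087],[0,0,1.4,0,0,0,0.087]]]'
python3 -m handwheel '[[[0,0,1.4,0,0,0,0.087],[0,0,1.4,0,0,0,0.087],[0,0,1.4,0,0,0,0.087],[0,0,1.4,0,0,0,0.087],[0,0,1.4,0,0,0,0.087],[0,0,1.4,0,0,0,0.087],[0,0,1.4,0,0,0,0.087],[0,0,1.4,0,0,0,0.087],[0,0,1.4,0,0,0,0.087],[0,0,1.4,0,0,0,0.087],[0,0,1.4,0,0,0,0.087],[0,0,0,0,0,0,0.087]]]'
python3 -c "
from h import *
delta([.532,.003,.1787])"
```

```text
time_s: 12.4
tcp_pos: [0.5318, 0.0029, 0.1788]
ee_rot: [[-0.028, 1.0, -0.0], [1.0, 0.028, -0.0], [-0.0, -0.0, -1.0]]
wrist_force: [-0.4, -0.5, -0.8]
gripper_width: 0.868
gripper_force: 0.0
time_s: 13.6
tcp_pos: [0.5318, 0.003, 0.1787]
ee_rot: [[0.986, -0.165, -0.001], [-0.165, -0.986, -0.0], [-0.001, 0.0, -1.0]]
wrist_force: [0.1, -0.1, -0.9]
gripper_width: 0.997
gripper_force: 0.0
time_s: 14.8
tcp_pos: [0.5317, 0.0029, 0.1787]
ee_rot: [[-0.201, -0.98, -0.001], [-0.98, 0.201, -0.0], [0.0, 0.001, -1.0]]
wrist_force: [-0.2, 0.0, 0.1]
gripper_width: 1.0
gripper_force: 0.0
t 14.8 tcp [0.5317 0.0029 0.1787] xyaw -101.6 tilt [-7.e-04 -0.e+00 -1.e+00] j [ 17.8  15.2 -16.4  -0.  -58.5 -29.4] F [-0.2  0.   0.1] gf 0.0
tool delta [-0.0001 -0.0003  0.    ]
```

```bash
python3 -m handwheel '[[[0,0,0,0,0,0,0.03],[0,0,0,0,0,0,0.03],[0,0,0,0,0,0,0.03],[0,0,0,0,0,0,0.03],[0,0,0,0,0,0,0.03],[0,0,0,0,0,0,0.03],[0,0,0,0,0,0,0.03],[0,0,0,0,0,0,0.03]]]'
python3 -m handwheel '[[[0,0,-1,0,0,-0.00023,0.03],[0,0,-1,0,0,-0.00023,0.03],[0,0,-1,0,0,-0.00023,0.03],[0,0,-1,0,0,-0.00023,0.03],[0,0,-1,0,0,-0.00023,0.03],[0,0,-1,0,0,-0.00023,0.03],[0,0,-1,0,0,-0.00023,0.03],[0,0,-1,0,0,-0.00023,0.03],[0,0,-1,0,0,-0.00023,0.03],[0,0,-1,0,0,-0.00023,0.03],[0,0,-1,0,0,-0.00023,0.03],[0,0,-1,0,0,-0.00023,0.03]]]'
python3 -m handwheel '[[[0,0,-1,0,0,-0.00024,0.03],[0,0,-1,0,0,-0.00024,0.03],[0,0,-1,0,0,-0.00024,0.03],[0,0,-1,0,0,-0.00024,0.03],[0,0,-1,0,0,-0.00024,0.03],[0,0,-1,0,0,-0.00024,0.03],[0,0,-1,0,0,-0.00024,0.03],[0,0,-1,0,0,-0.00024,0.03],[0,0,-1,0,0,-0.00024,0.03],[0,0,-1,0,0,-0.00024,0.03],[0,0,-1,0,0,-0.00024,0.03],[0,0,0,0,0,0,0.03]]]'
python3 -c "
from h import *
delta([.532,.003,.1840]);print(r.sense()['gripper_width']*87, r.sense()['moment'])"
```

```text
time_s: 15.6
tcp_pos: [0.5317, 0.0029, 0.1787]
ee_rot: [[-0.2, -0.98, -0.001], [-0.98, 0.2, -0.0], [0.0, 0.001, -1.0]]
wrist_force: [0.5, 0.1, 0.6]
gripper_width: 0.497
gripper_force: 30.0
time_s: 16.8
tcp_pos: [0.5319, 0.003, 0.1815]
ee_rot: [[0.872, -0.49, -0.0], [-0.49, -0.872, 0.0], [-0.0, 0.0, -1.0]]
wrist_force: [0.5, 0.4, 0.5]
gripper_width: 0.501
gripper_force: 30.0
time_s: 18.0
tcp_pos: [0.5317, 0.003, 0.1841]
ee_rot: [[0.805, 0.594, -0.001], [0.594, -0.805, -0.0], [-0.001, -0.0, -1.0]]
wrist_force: [-1.1, 0.1, -0.2]
gripper_width: 0.499
gripper_force: 30.0
t 18.0 tcp [0.5317 0.003  0.1841] xyaw 36.4 tilt [-9.e-04 -0.e+00 -1.e+00] j [ 17.8  14.9 -15.9  -0.  -59.3 108.6] F [-1.1  0.1 -0.2] gf 29.99882626812905
tool delta [0.0003 0.0002 0.0001]
43.41852587581811 [-0.05479426  0.23871272 -0.02250086]
```

462° turned so far. I'll turn another 42° with the rise, then feel for the release with a small pull.

```bash
python3 -m handwheel '[[[0,0,-1,0,0,-0.00023,0.03],[0,0,-1,0,0,-0.00023,0.03],[0,0,-1,0,0,-0.00023,0.03],[0,0,-1,0,0,-0.00023,0.03],[0,0,-1,0,0,-0.00023,0.03],[0,0,-1,0,0,-0.00023,0.03],[0,0,-1,0,0,-0.00023,0.03],[0,0,0,0,0,0,0.03]]]'
python3 -m handwheel '[[[0,0,0,0,0,-0.0005,0.03],[0,0,0,0,0,-0.0005,0.03],[0,0,0,0,0,-0.0005,0.03],[0,0,0,0,0,0,0.03]]]'
python3 -c "
from h import *
delta([.532,.003,.1840]);print(r.sense()['gripper_width']*87, r.sense()['moment'])"
```

```text
time_s: 18.8
tcp_pos: [0.5317, 0.0029, 0.1857]
ee_rot: [[0.203, 0.979, -0.001], [0.979, -0.203, -0.0], [-0.0, -0.001, -1.0]]
wrist_force: [-0.5, 0.2, 0.2]
gripper_width: 0.495
gripper_force: 30.0
time_s: 19.2
tcp_pos: [0.5317, 0.0029, 0.1871]
ee_rot: [[0.201, 0.98, -0.001], [0.98, -0.201, -0.0], [-0.0, -0.001, -1.0]]
wrist_force: [-0.2, -0.7, -0.5]
gripper_width: 0.5
gripper_force: 30.0
t 19.2 tcp [0.5317 0.0029 0.1871] xyaw 78.4 tilt [-9.e-04 -1.e-04 -1.e+00] j [ 17.8  14.7 -15.7  -0.  -59.7 150.6] F [-0.2 -0.7 -0.5] gf 30.00008974224329
tool delta [0.0001 0.0003 0.0031]
43.51549118740537 [-0.10424713  0.09823236  0.01017642]
```

```bash
python3 -m handwheel '[[[0,0,0,0,0,-0.001,0.03],[0,0,0,0,0,-0.001,0.03],[0,0,0,0,0,-0.001,0.03],[0,0,0,0,0,0,0.03]]]'
python3 -c "
from h import *
delta([.532,.003,.1840])"
```

```text
time_s: 19.6
tcp_pos: [0.5319, 0.003, 0.1904]
ee_rot: [[0.201, 0.98, -0.0], [0.98, -0.201, 0.0], [-0.0, -0.0, -1.0]]
wrist_force: [-0.3, 0.1, -1.8]
gripper_width: 0.499
gripper_force: 30.0
t 19.6 tcp [0.5319 0.003  0.1904] xyaw 78.4 tilt [-3.e-04  0.e+00 -1.e+00] j [ 17.8  14.5 -15.4  -0.  -60.1 150.6] F [-0.3  0.1 -1.8] gf 29.999920804984868
tool delta [0.     0.0001 0.0064]
```

Only the cap's weight is left on the wrist, so the thread has let go. Lifting straight up, then a look.

```bash
python3 -m handwheel '[[[0,0,0,0,0,-0.003,0.03],[0,0,0,0,0,-0.005,0.03],[0,0,0,0,0,-0.005,0.03],[0,0,0,0,0,-0.005,0.03],[0,0,0,0,0,-0.005,0.03],[0,0,0,0,0,-0.01,0.03],[0,0,0,0,0,-0.01,0.03],[0,0,0,0,0,-0.01,0.03],[0,0,0,0,0,-0.007,0.03],[0,0,0,0,0,0,0.03],[0,0,0,0,0,0,0.03]]]'
python3 - <<'E'
from h import *
delta([.449,-.280,.2504])
a=cams.capture("scene")[100:300,200:420]
cv2.imwrite("pics/s4.png",cv2.resize(a[:,:,::-1],None,fx=3,fy=3,interpolation=cv2.INTER_CUBIC))
E
```

```text
time_s: 20.7
tcp_pos: [0.5316, 0.003, 0.2502]
ee_rot: [[0.201, 0.98, -0.001], [0.98, -0.201, 0.0], [0.0, -0.001, -1.0]]
wrist_force: [-0.3, -0.1, -1.9]
gripper_width: 0.498
gripper_force: 30.0
t 20.7 tcp [0.5316 0.003  0.2502] xyaw 78.4 tilt [-9.e-04  2.e-04 -1.e+00] j [ 17.8  11.8 -10.   -0.  -68.2 150.6] F [-0.3 -0.1 -1.9] gf 29.999982719309628
tool delta [-2.938e-01 -2.410e-02 -2.000e-04]
```

View pics/s4.png

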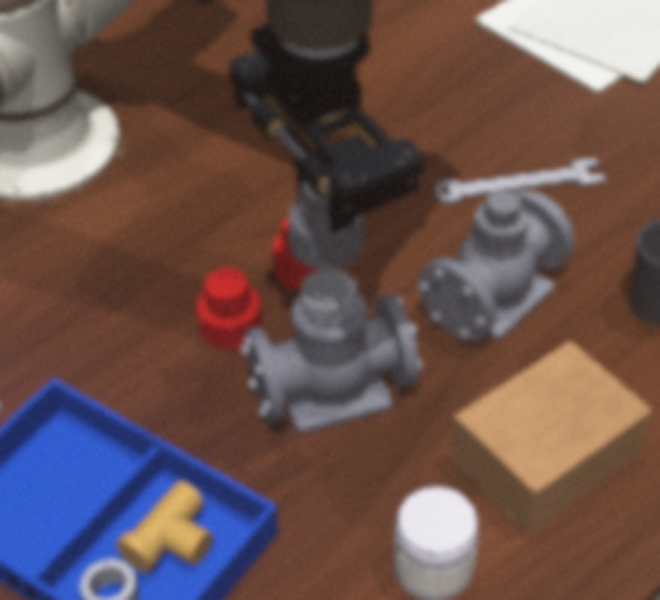

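The scene shows the cap off in the gripper at about (325,225), clear of the bare neck at (328,295), and nothing else disturbed. I'll turn the hand so the fingers open along the tray's long 170 mm side, then carry the cap over.

```bash
python3 -m handwheel '[[[0,0,1,0,0,0,0.03],[0,0,1,0,0,0,0.03],[0,0,1,0,0,0,0.03],[0,0,1,0,0,0,0.03],[0,0,1,0,0,0,0.03],[0,0,1,0,0,0,0.03],[0,0,1,0,0,0,0.03],[0,0,1,0,0,0,0.03],[0,0,1,0,0,0,0.03],[0,0,1,0,0,0,0.03],[0,0,1,0,0,0,0.03],[0,0,0,0,0,0,0.03]]]'
python3 -c "
from h import *
delta([.449,-.280,.2504])"
```

```text
time_s: 21.95
tcp_pos: [0.5315, 0.0029, 0.2495]
ee_rot: [[0.977, 0.215, -0.002], [0.215, -0.977, -0.0], [-0.002, -0.0, -1.0]]
wrist_force: [0.7, 1.0, -1.4]
gripper_width: 0.5
gripper_force: 30.0
t 21.95 tcp [0.5315 0.0029 0.2495] xyaw 12.4 tilt [-2.1e-03 -4.0e-04 -1.0e+00] j [ 17.8  11.9 -10.   -0.  -68.2  84.6] F [ 0.7  1.  -1.4] gf 30.001215473748744
tool delta [-0.1415  0.2585 -0.0006]
```

```bash
python3 -m handwheel '[[[0,0,0,-0.007,0.013,0,0.03],[0,0,0,-0.014,0.026,0,0.03],[0,0,0,-0.014,0.026,0,0.03],[0,0,0,-0.014,0.026,0,0.03],[0,0,0,-0.014,0.026,0,0.03],[0,0,0,-0.014,0.026,0,0.03],[0,0,0,-0.014,0.026,0,0.03],[0,0,0,-0.014,0.026,0,0.03],[0,0,0,-0.014,0.026,0,0.03],[0,0,0,-0.014,0.026,0,0.03],[0,0,0,-0.008,0.012,0,0.03],[0,0,0,0,0,0,0.03]]]'
python3 -m handwheel '[[[0,0,0,0,0,0.02,0.03],[0,0,0,0,0,0.02,0.03],[0,0,0,0,0,0.02,0.03],[0,0,0,0,0,0.02,0.03],[0,0,0,0,0,0.02,0.03],[0,0,0,0,0,0,0.03],[0,0,0,0,0,0,0.03]]]'
python3 - <<'E'
from h import *
delta([.449,-.280,.047])
a=cams.capture("top")[170:280,280:440]
cv2.imwrite("pics/t4.png",cv2.resize(a[:,:,::-1],None,fx=5,fy=5,interpolation=cv2.INTER_CUBIC))
E
```

```text
time_s: 23.15
tcp_pos: [0.4486, -0.2819, 0.2499]
ee_rot: [[0.977, 0.213, -0.002], [0.213, -0.977, 0.0], [-0.002, -0.001, -1.0]]
wrist_force: [0.8, -0.7, -1.5]
gripper_width: 0.499
gripper_force: 30.0
time_s: 23.85
tcp_pos: [0.4501, -0.28, 0.1507]
ee_rot: [[0.976, 0.217, -0.001], [0.217, -0.976, -0.0], [-0.001, 0.0, -1.0]]
wrist_force: [0.6, -0.7, -1.0]
gripper_width: 0.498
gripper_force: 30.0
t 23.85 tcp [ 0.4501 -0.28    0.1507] xyaw 12.5 tilt [-9.e-04 -5.e-04 -1.e+00] j [-14.3  16.7 -18.8   0.  -54.6 116.8] F [ 0.6 -0.7 -1. ] gf 30.000041658058763
tool delta [-0.001  -0.0003  0.1037]
```

View pics/t4.png

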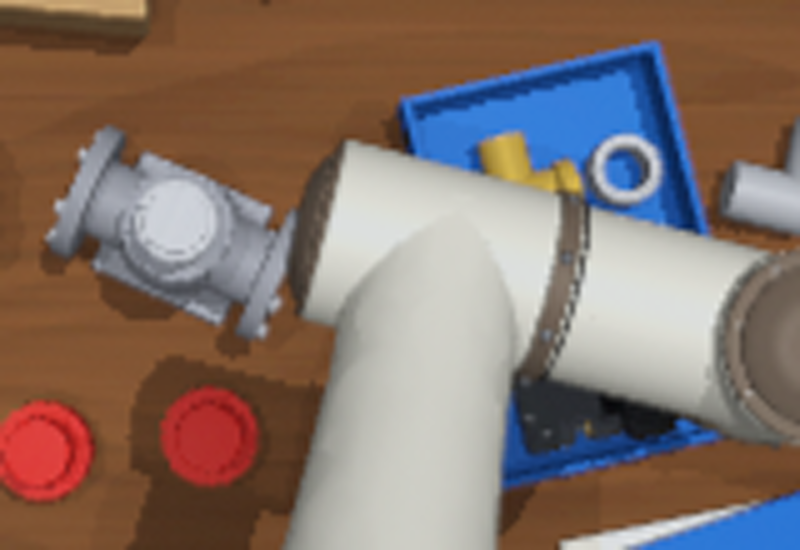

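The top view shows only the bare valve neck and the arm, which hides the tray's empty compartment. The measured positions stand, so I'm lowering.

```bash
python3 -m handwheel '[[[0,0,0,-0.001,0,0.02,0.03],[0,0,0,0,0,0.02,0.03],[0,0,0,0,0,0.02,0.03],[0,0,0,0,0,0.02,0.03],[0,0,0,0,0,0.01,0.03],[0,0,0,0,0,0.005,0.03],[0,0,0,0,0,0,0.03],[0,0,0,0,0,0,0.03]]]'
python3 -m handwheel '[[[0,0,0,0,0,0.001,0.03],[0,0,0,0,0,0.001,0.03],[0,0,0,0,0,0.001,0.03],[0,0,0,0,0,0.001,0.03],[0,0,0,0,0,0.001,0.03],[0,0,0,0,0,0.001,0.03],[0,0,0,0,0,0,0.03],[0,0,0,0,0,0,0.03]]]'
python3 -c "
from h import *
delta([.449,-.280,.047])"
```

```text
time_s: 24.7
tcp_pos: [0.4496, -0.2809, 0.0563]
ee_rot: [[0.976, 0.216, 0.001], [0.216, -0.976, -0.001], [0.001, 0.001, -1.0]]
wrist_force: [0.6, 0.1, -1.6]
gripper_width: 0.5
gripper_force: 30.0
time_s: 25.5
tcp_pos: [0.4487, -0.2806, 0.0492]
ee_rot: [[0.977, 0.215, -0.001], [0.215, -0.977, -0.0], [-0.001, -0.0, -1.0]]
wrist_force: [0.3, -0.6, -2.8]
gripper_width: 0.497
gripper_force: 30.0
t 25.5 tcp [ 0.4487 -0.2806  0.0492] xyaw 12.4 tilt [-8.e-04 -1.e-04 -1.e+00] j [-14.4  24.1 -25.4   0.  -40.6 116.8] F [ 0.3 -0.6 -2.8] gf 30.000005601905286
tool delta [ 0.0004 -0.0005  0.0022]
```

```bash
for i in 1; do python3 -m handwheel '[[[0,0,0,0,0,0.0007,0.03],[0,0,0,0,0,0.0007,0.03],[0,0,0,0,0,0,0.03],[0,0,0,0,0,0,0.03]]]'; done
python3 -m handwheel '[[[0,0,0,0,0,0.0005,0.03],[0,0,0,0,0,0,0.03],[0,0,0,0,0,0,0.03]]]'
```

```text
time_s: 25.9
tcp_pos: [0.4487, -0.2806, 0.0479]
ee_rot: [[0.977, 0.215, -0.001], [0.215, -0.977, -0.0], [-0.001, -0.0, -1.0]]
wrist_force: [-0.0, 0.2, -2.0]
gripper_width: 0.502
gripper_force: 30.0
time_s: 26.2
tcp_pos: [0.4487, -0.2806, 0.0477]
ee_rot: [[0.977, 0.215, -0.001], [0.215, -0.977, -0.0], [-0.001, 0.0, -1.0]]
wrist_force: [-0.3, 0.5, 3.0]
gripper_width: 0.497
gripper_force: 30.0
```

The wrist force went from -2 N to +3 N at TCP z = 0.0477: the cap stands on the floor. Releasing and rising.

```bash
python3 -m handwheel '[[[0,0,0,0,0,0,0.087],[0,0,0,0,0,0,0.087],[0,0,0,0,0,0,0.087],[0,0,0,0,0,0,0.087],[0,0,0,0,0,0,0.087],[0,0,0,0,0,0,0.087],[0,0,0,0,0,0,0.087]]]'
python3 -m handwheel '[[[0,0,0,0,0,-0.005,0.087],[0,0,0,0,0,-0.01,0.087],[0,0,0,0,0,-0.02,0.087],[0,0,0,0,0,-0.03,0.087],[0,0,0,0,0,-0.03,0.087],[0,0,0,0,0,-0.03,0.087],[0,0,0,0,0,-0.03,0.087],[0,0,0,0,0,0,0.087],[0,0,0,0,0,0,0.087],[0,0,0,0,0,0,0.087]]]'
python3 - <<'E'
from h import *
s=r.sense();a=cams.capture("wrist")
T=np.eye(4);T[:3,:3]=s["ee_rot"];T[:3,3]=s["tcp_pos"]
c=cams.get_calibration("wrist");M=np.linalg.inv(T@c["T_tool_cam"]);a=a[:,:,::-1].copy()
for t in np.linspace(0,6.28,50):
    p=M@[.4487+.022*np.cos(t),-.2806+.022*np.sin(t),.073,1];q=c["camera_matrix"]@p[:3];cv2.circle(a,tuple(int(v) for v in q[:2]/q[2]),0,(0,0,255),-1)
cv2.imwrite("pics/w5.png",a)
E
```

```text
time_s: 26.9
tcp_pos: [0.4488, -0.2806, 0.0474]
ee_rot: [[0.977, 0.215, -0.001], [0.215, -0.977, -0.0], [-0.001, 0.0, -1.0]]
wrist_force: [-0.5, -0.3, 0.5]
gripper_width: 0.983
gripper_force: 0.0
time_s: 27.9
tcp_pos: [0.4481, -0.2802, 0.2018]
ee_rot: [[0.977, 0.215, -0.002], [0.215, -0.977, 0.001], [-0.002, -0.001, -1.0]]
wrist_force: [0.4, 0.2, -0.4]
gripper_width: 0.998
gripper_force: 0.0
```

View pics/w5.png

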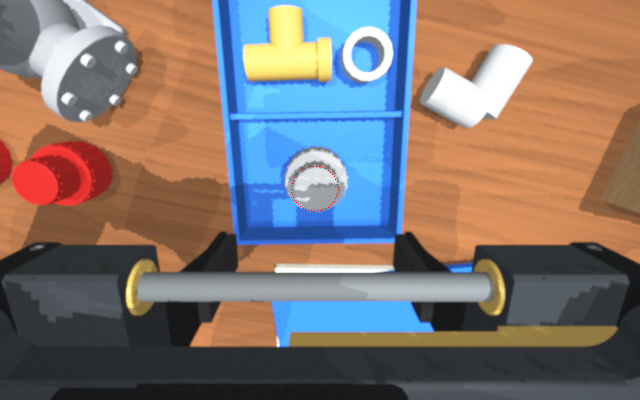

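The wrist view shows the cap upright in the middle of the empty compartment, with the boss at (315,188) where predicted. The hand is clear and nothing else has moved.

```bash
python3 -c "
from station import r
print(r.finish_job())"
```

```text
the job is handed in; nothing more can be done
None
```

The taller valve's cap is unscrewed, lifted off and standing open side down in the tray's empty compartment; it was let go there and the job was handed in at about 28 s, though no verdict came back.

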